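# Tip the drainage balls into the bonsai pot

## Robot

A 7-joint arm with a two-finger parallel gripper is mounted at the origin on the work surface. World frame = base frame: x ahead of the robot, y to its left, z up, the work surface at z = 0. Lengths are in m, angles in degrees, forces in N, time in s.
With the tool pointing down it reaches from about 0.425 to 0.875 m from the base axis. Payload 8.4 kg.
Tool frame: the origin (TCP) lies at the very end of the fingers, on their centre line; the grasp point (between the pads) lies 19 mm behind it (arm.grip_point_offset is the z of the grasp point in the tool frame, in m); z points along the fingers, y is the direction in which the jaws open and shut (so a half turn about z gives the same grasp; the last joint's range is limited). The gripper opens to 85 mm and grips with 20 to 120 N. Pads are 22 mm wide; open, the fingers measure 114 mm over their backs; the gripper's body (76 mm by 85 mm) begins 54 mm behind the grasp point. The pads swing forward as they close: fully open they stand 13 mm farther back than shut.
Start: joints at [60.55, 19.091, 2.286, 83.961, -0.768, 76.965, -3.352], TCP at [0.262, -0.595, 0.231] pointing down, gripper open.
Joint ranges: [-147.57, 147.57], [-21.85, 119.76], [-74.77, 79.35], [14.55, 137.4], [-85.83, 265.84], [4.83, 119.75], [-152.11, 152.11]. Speed limits (degrees/s): [127.2, 127.2, 159.86, 159.86, 180, 180, 180].

## Interface

Orientations are given as a 3x3 rotation matrix whose columns are the frame's x, y, z axes.
In Python, from bench import arm gives the robot as it stands.
- The arm moves only by the tool move_arm, never from a script. Its argument "commands" is a list that holds one entry, the list of rows, each a list of 6 numbers: the shift along the tool's x, y, z in cm, then the turn, a rotation vector about the tool's x, y, z in degrees. In form: [[[tx, ty, tz, wx, wy, wz], ...]]. A call has 1 to 8 rows; each row is the pose to reach, as a shift and turn from the pose measured when the call began, along the tool's axes at that moment; what a row does not reach only later rows make up. A row lasts 1/10 s, in which the tool goes at most 50 mm and 8.59 degrees, less where a joint would pass 70% of its speed; a pose out of reach is approached as far as the arm can. A call with a gripper value outside its range is refused whole. "gripper" is the opening, from -1 (shut) to 1 (fully open), so that 0 is half open, set as the call begins (left out, the last holds). The fingers move at their own pace and stop on an object; "grip_force" is the grip in N (left out, the last holds). Time passes only in rows, so rows that repeat a pose let the fingers close. It gives the time, the measured TCP pose, the force and the opening at its end, in the units of the state.
- arm.read_state(): the state, without advancing time (a new reading comes with each control period).
- arm.get_image(name): name is "scene" or "side" or "wrist"; returns (picture, depth): 420x560x3 uint8, red, green, blue; 420x560 float32, m along the optical axis (not along the pixel's ray), 0 where there is no reading.
- arm.camera_model(name): a dict with "camera_matrix" (3x3 intrinsics, pixels), "camera_from_world" (4x4, takes a point from world to camera coordinates); the wrist camera has in their place "mount" (4x4, takes a point from camera to tool coordinates, whose origin is the TCP and whose axes are the flange's). Camera axes: x right, y up, looking along -z (the intrinsics and any distortion apply to the point x, -y, -z); pixel columns grow to the right and rows downward; lengths in m; the calibration is good to about 2 mm. A picture is of the moment at which its call begins: read the wrist's pose just before it. camera_model takes no time and is no camera call.
- arm.finish_job(): hands the job in, once; it reports no verdict.
The state is a dict: "t": time; "qpos": joint angles; "qvel": joint speeds; "tau": joint torques, N m; "tool_pos": TCP position; "tcp_rot": TCP orientation; "ft_force": force on the tool from outside, world axes, zero at the start; "moment": the same for the moment, N m; "width": opening from 0.0 (shut) to 1.0 (fully open).
Only numpy, scipy, OpenCV 4.12 (cv2) and the standard library are available. Lean on these libraries where they do the work, as an engineer would, in place of code of your own. Each camera call takes 0.05 s, during which the arm holds its last target. There are 200 camera calls.

## Task

Pick up the loaded steel scoop by its wooden handle and tip all eight clay drainage balls into the blue glazed pot without spilling any on the bench. Then stand the empty scoop upright in the middle of the round cork mat, lowering it right down before letting go. Leave both pots, the shears, the wire spool and the sapling where they are.

Things in the scene. Friction and masses are not known exactly. Their poses are not given: they have to be found in the camera images.
- scoop: open-fronted steel scoop, loose, about 0.26 kg empty, wooden handle on top. Flat foot 85 (x) by 80 (y) mm, origin at its underside's centre, z up; the open mouth looks to its own -x. Floor 6 mm thick, flat from x = 42 to -42 mm, then a ramp rising at 25 degrees to the lip. Walls 50 mm high, 3 mm thick, 74 mm apart. Tipping it 45 to 50 degrees, mouth down, empties it
- scoop_grip (a point): where to grip the dark wooden handle: a bar along the scoop's x at y = 0, from x = -50 to +36 mm, 16 mm wide (y), 22 mm tall, free underneath, carried by a post on the back wall. This point: x = -10, y = 0, z = 105 mm in the scoop's frame (bar top at 116 mm), just above the centre of mass; axes as the scoop's
- scoop_lip (a point): middle of the pouring lip at the scoop's mouth, the ramp's end: x = -97, y = 0, z = 31 mm in the scoop's frame
- blue_pot: rectangular blue glazed bonsai pot on four small feet, empty, the one to fill. 180 x 140 mm outside at the walls (192 x 152 at the thin rim band), 70 mm high, walls 9 mm, so the opening is 162 x 122 mm; inner floor 17 mm above the bench. Loose, about 1.1 kg. Origin: centre of its underside; x along the long side, z up
- clay_pot: unglazed orange-brown terracotta bonsai pot of the same shape, stays empty. 180 x 140 mm outside at the walls (192 x 152 at the thin rim band), 70 mm high, walls 9 mm, so the opening is 162 x 122 mm; inner floor 17 mm above the bench. Loose, about 1.1 kg. Origin: centre of its underside; x along the long side, z up
- mat: round cork mat fixed to the bench, 150 mm across, 6 mm thick; origin: centre of its underside, on the bench
- shears: bonsai shears lying on the bench, about 170 mm long and 12 mm high, origin at the pivot, blades to +x; stays where it is
- spool: spool of copper-coloured wire standing on the bench, 64 mm across, 40 mm high, origin: centre of the underside; stays where it is
- sapling: young conifer in a black plastic pot, 92 mm pot, about 200 mm tall, origin: centre of the underside; stays where it is
- ball0: one of eight round reddish-brown fired-clay drainage balls, 22 mm across, 12 g, at first on the scoop's floor; origin: its centre
- ball1: one of eight round reddish-brown fired-clay drainage balls, 22 mm across, 12 g, at first on the scoop's floor; origin: its centre
- ball2: one of eight round reddish-brown fired-clay drainage balls, 22 mm across, 12 g, at first on the scoop's floor; origin: its centre
- ball3: one of eight round reddish-brown fired-clay drainage balls, 22 mm across, 12 g, at first on the scoop's floor; origin: its centre
- ball4: one of eight round reddish-brown fired-clay drainage balls, 22 mm across, 12 g, at first on the scoop's floor; origin: its centre
- ball5: one of eight round reddish-brown fired-clay drainage balls, 22 mm across, 12 g, at first on the scoop's floor; origin: its centre
- ball6: one of eight round reddish-brown fired-clay drainage balls, 22 mm across, 12 g, at first on the scoop's floor; origin: its centre
- ball7: one of eight round reddish-brown fired-clay drainage balls, 22 mm across, 12 g, at first on the scoop's floor; origin: its centre

How it is judged:
By the outcome, as a careful person would: the job done as asked, in the order asked, and still so for the second after the job is handed in, with the robot touching nothing.
It also fails if it takes over 59 s, if anything falls off the work surface, if the arm or the gripper's body presses on something with over 40 N, if the wrist force passes 120 N, or if a joint passes its speed limit or range.

## Working session

There is one attempt and no reset: what is moved stays moved. The work goes in short steps, Python scripts to look and compute and a tool call to move; the robot and the scene stay as the last step left them, time stands still between calls to the robot, and variables do not carry over. Pictures are saved under pics/ and viewed, on a budget of 10 in all, crops included, one or two more only if the job needs it, and the job is handed in when it is done.

Besides the shell and the picture viewer there is one more tool, called after ">>>" as name(argument=value, ...), one argument or row to a line, values as JSON. move_arm: Moves the arm, as the interface text tells. Its arguments: {"type":"object","properties":{"commands":{"type":"array","items":{"type":"array","items":{"type":"array","items":{"type":"number"}}}},"gripper":{"type":"number"},"grip_force":{"type":"number"}},"required":["commands"]}

```bash
ls; mkdir -p pics; cat > h.py <<'E'
import numpy as np, cv2
from bench import arm
def grab(n):
    s=arm.read_state(); im,d=arm.get_image(n); m=arm.camera_model(n)
    K=np.array(m["camera_matrix"])
    if "camera_from_world" in m: T=np.linalg.inv(np.array(m["camera_from_world"]))
    else:
        W=np.eye(4); W[:3,:3]=np.array(s["tcp_rot"]); W[:3,3]=s["tool_pos"]; T=W@np.array(m["mount"])
    return im,d,K,T
def cloud(d,K,T):
    v,u=np.mgrid[:d.shape[0],:d.shape[1]]
    x=(u-K[0,2])/K[0,0]*d; y=(v-K[1,2])/K[1,1]*d
    P=np.stack([x,-y,-d],-1)@T[:3,:3].T+T[:3,3]
    P[d<=0]=np.nan
    return P
E
python3 - <<'E'
from h import *
for n in("scene","side"):
    im,d,K,T=grab(n); cv2.imwrite(f"pics/{n}0.png",im[...,::-1]); np.savez(f"pics/{n}0.npz",im=im,P=cloud(d,K,T),K=K,T=T)
    print(n,T.round(3).tolist(),K.round(1).tolist(),{k for k in arm.camera_model(n)})
print(arm.read_state()); print(arm.camera_model("wrist"))
E
```

```text
pics
scene [[0.321, -0.702, 0.636, 1.165], [0.947, 0.249, -0.203, -0.205], [-0.016, 0.668, 0.744, 0.791], [0.0, 0.0, 0.0, 1.0]] [[418.9, 0.0, 273.9], [0.0, 418.9, 210.6], [0.0, 0.0, 1.0]] {'camera_matrix', 'camera_from_world'}
side [[-0.678, 0.482, -0.554, 0.044], [-0.735, -0.434, 0.522, 0.524], [0.011, 0.761, 0.649, 0.717], [0.0, 0.0, 0.0, 1.0]] [[407.2, 0.0, 275.0], [0.0, 407.2, 217.2], [0.0, 0.0, 1.0]] {'camera_matrix', 'camera_from_world'}
{'t': 0.1, 'qpos': array([60.55028476, 19.12858087,  2.28263717, 84.00595885, -0.76790679,
       76.96720387, -3.35150097]), 'qvel': array([ 0.0043079 , -0.04906799,  0.00894908, -0.08404059,  0.06873634,
        0.07087554,  0.0113868 ]), 'tau': array([ 4.90007806e-03, -6.60014248e+01,  1.37085356e+00, -4.06475687e+01,
        1.71681843e-02,  8.97770195e-03, -6.35389938e-05]), 'tool_pos': array([ 0.26177656, -0.59449277,  0.23050021]), 'tcp_rot': array([[ 9.15190646e-01,  4.03020606e-01, -6.87732274e-04],
       [ 4.03021183e-01, -9.15189662e-01,  1.34454647e-03],
       [-8.75255340e-05, -1.50768703e-03, -9.99998860e-01]]), 'ft_force': array([-0.00488315, -0.01950182, -0.13359912]), 'moment': array([-0.0270967 ,  0.03988909, -0.02373682]), 'width': 1.0017421421796768}
{'camera_matrix': array([[333.79734901,   0.        , 282.61569194],
       [  0.        , 333.79734901, 212.29814467],
       [  0.        ,   0.        ,   1.        ]]), 'mount': array([[-2.23078445e-05,  9.55413902e-01,  2.95269835e-01,
         7.61960792e-02],
       [ 9.99999660e-01, -2.22096605e-04,  7.94195658e-04,
         6.79853035e-04],
       [ 8.24364001e-04,  2.95269753e-01, -9.55413572e-01,
        -1.41602339e-01],
       [ 0.00000000e+00,  0.00000000e+00,  0.00000000e+00,
         1.00000000e+00]])}
```

View pics/scene0.png

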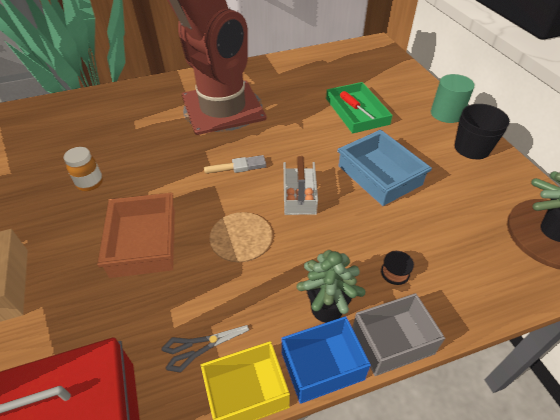

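View pics/side0.png

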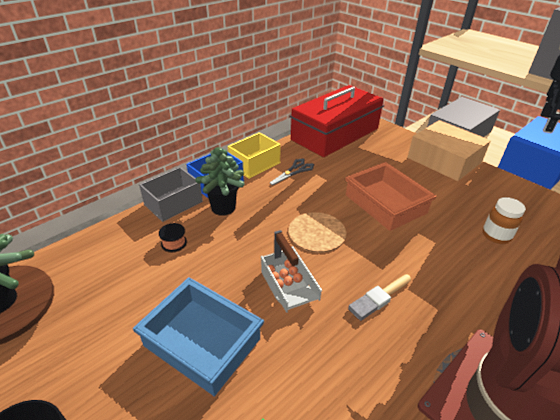

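The scene view shows the scoop at about (300,190), the blue glazed pot at (383,165), the mat at (240,236) and the clay pot at (138,235). In the side view they are at (290,275), (200,330), (317,232) and (390,193). Next I'll measure them from depth and colour.

```bash
python3 - <<'E'
from h import *
from scipy.spatial import ConvexHull
D={n:np.load(f"pics/{n}0.npz") for n in("scene","side")}
def roi(n,u0,u1,v0,v1):
    m=np.zeros((420,560),bool); m[v0:v1,u0:u1]=1; return m
def rect(n,name,m):
    P=D[n]["P"][m]; P=P[np.isfinite(P).all(1)]
    r=cv2.minAreaRect((P[:,:2]*1000).astype(np.float32))
    print(n,name,len(P),"rect c",np.round(r[0],1),"size",np.round(r[1],1),"ang",round(r[2],1),"z",np.percentile(P[:,2],[1,50,99]).round(4))
    return P
R={"scene":{"blue":(325,440,120,210),"clay":(95,185,185,285),"mat":(200,280,205,265),"scoop":(270,330,145,225)},
   "side":{"blue":(125,270,270,395),"clay":(335,445,155,230),"mat":(282,352,206,258),"scoop":(250,330,225,315)}}
for n in D:
    Z=D[n]["P"][...,2]; hsv=cv2.cvtColor(D[n]["im"],cv2.COLOR_RGB2HSV); H,S,V=[hsv[...,i].astype(int) for i in range(3)]
    for k,b in R[n].items():
        m=roi(n,*b)
        if k in("blue","clay"):
            col=(abs(H-105)<15)&(S>60) if k=="blue" else (H<12)&(S>100)
            rect(n,k+"_rim",m&col&(Z>.06)&(Z<.08))
        if k=="mat": rect(n,k,m&(Z>.0035)&(Z<.009))
        if k=="scoop":
            rect(n,"handle",m&(Z>.107)&(Z<.125)); rect(n,"walls",m&(Z>.04)&(Z<.06)); rect(n,"all",m&(Z>.012)&(Z<.06))
            rect(n,"red",m&(H<15)&(S>90)&(Z>.012)&(Z<.045))
    print("benchz",np.nanmedian(Z[200:300,0:560]))
E
```

```text
scene blue_rim 1340 rect c [469.7 317.9] size [193.4 155. ] ang 14.0 z [0.0603 0.0687 0.0725]
scene clay_rim 1814 rect c [ 487.2 -314.5] size [152.  194.1] ang 79.1 z [0.0604 0.0685 0.0719]
scene mat 2190 rect c [ 530.  -100.7] size [167.9 170.6] ang 79.1 z [0.0036 0.0055 0.0084]
scene handle 192 rect c [478.9  82.6] size [16.  94.4] ang 70.9 z [0.1076 0.1149 0.118 ]
scene walls 284 rect c [456.9  90.2] size [ 81.9 142.6] ang 70.8 z [0.0402 0.0503 0.0587]
scene all 1068 rect c [456.9  90.2] size [ 81.9 142.6] ang 70.8 z [0.0123 0.0262 0.0547]
scene red 187 rect c [444.2  97.1] size [ 64.7 113.5] ang 68.5 z [0.0153 0.0236 0.03  ]
benchz 0.00022627233397298774
side blue_rim 2966 rect c [465.3 319.6] size [193.3 152.3] ang 13.7 z [0.0606 0.0698 0.0727]
side clay_rim 1256 rect c [ 483.6 -312.5] size [155.4 193.7] ang 79.0 z [0.0603 0.0694 0.0731]
side mat 1757 rect c [ 540.7 -105.5] size [164.5 186.9] ang 48.0 z [0.0038 0.0063 0.0088]
side handle 288 rect c [475.1  84.6] size [16.8 93.2] ang 70.1 z [0.1076 0.1157 0.1187]
side walls 463 rect c [452.8  91.8] size [ 83.2 143.4] ang 70.8 z [0.0403 0.0509 0.058 ]
side all 1846 rect c [452.8  91.8] size [ 83.2 143.4] ang 70.8 z [0.0128 0.0274 0.0549]
side red 426 rect c [450.8  88.8] size [ 73.1 137.8] ang 71.3 z [0.0145 0.0245 0.0303]
benchz 0.0008019505666659876
```

```bash
cat >> h.py <<'E'
from scipy.spatial.transform import Rotation as Ro
BLUE=np.array([.4675,.319]); 
def Rtool(az,tilt=0):
    """scoop yaw az (its +x), tilt mouth-down; tool x = scoop -x, tool z = scoop -z, tool y = scoop y"""
    S=Ro.from_euler('z',az,degrees=True)*Ro.from_euler('y',-tilt,degrees=True)
    return S.as_matrix()@np.array([[-1,0,0],[0,1,0],[0,0,-1.]]), S.as_matrix()
def delta(pos,R,s=None):
    s=s or arm.read_state(); C=np.array(s["tcp_rot"])
    return np.r_[C.T@(np.array(pos)-s["tool_pos"])*100, Ro.from_matrix(C.T@R).as_rotvec(degrees=True)].round(2)
E
python3 - <<'E'
from h import *
for n,b in(("scene",(195,285,200,270)),("side",(280,355,205,260))):
    d=np.load(f"pics/{n}0.npz"); P=d["P"]; lab=cv2.cvtColor(d["im"],cv2.COLOR_RGB2LAB).astype(int)
    c=(240,236) if n=="scene" else (317,235)
    ref=np.median(lab[c[1]-8:c[1]+8,c[0]-8:c[0]+8].reshape(-1,3),0)
    m=np.zeros((420,560),np.uint8); m[b[2]:b[3],b[0]:b[1]]=1
    hh=(abs(P[...,2]-.006)<.0035)&(P[...,2]>.003)
    m=m*hh.astype(np.uint8); m=cv2.morphologyEx(m,cv2.MORPH_OPEN,np.ones((5,5)))
    k,L,st,_=cv2.connectedComponentsWithStats(m); m=L==1+st[1:,4].argmax()
    q=(P[m][:,:2]*1000).astype(np.float32); h=cv2.convexHull(q)
    print(n,"ellipse",cv2.fitEllipse(h),"median centre",(q.max(0)+q.min(0))/2,np.ptp(q,axis=0))
R,S=Rtool(-19.1); print(delta([.472,.085,.20],R))
E
```

```text
scene ellipse ((542.5327758789062, -93.23467254638672), (146.69398498535156, 148.8397674560547), 153.41311645507812) median centre [542.64355 -92.42932] [145.40604 147.88797]
side ellipse ((538.31005859375, -91.79713439941406), (146.98922729492188, 152.38372802734375), 43.85402297973633) median centre [540.04785  -91.720604] [152.83813 150.38286]
[ 4.6620e+01 -5.3710e+01  3.1300e+00 -5.0000e-02 -1.0000e-01 -1.3713e+02]
```

>>> move_arm(
  commands=[
    [[46.6,-53.7,3,0,0,-137.1],[46.6,-53.7,3,0,0,-137.1],[46.6,-53.7,3,0,0,-137.1],[46.6,-53.7,3,0,0,-137.1],[46.6,-53.7,3,0,0,-137.1],[46.6,-53.7,3,0,0,-137.1],[46.6,-53.7,3,0,0,-137.1],[46.6,-53.7,3,0,0,-137.1]],
  ],
  gripper=1,
)

```text
t: 0.9
tool_pos: [0.3798, -0.211, 0.2142]
tcp_rot: [[-0.05, 0.999, -0.0], [0.999, 0.05, 0.001], [0.001, 0.0, -1.0]]
ft_force: [1.2, -0.7, 0.2]
width: 1.003
```

```bash
python3 -c "
from h import *
print(arm.read_state()['qpos'],delta([.472,.085,.20],Rtool(-19.1)[0]))"
```

```text
[ 43.52247012  -4.76074499 -19.05303343 112.54557883  -1.66332951
  71.97746505  27.90863394] [ 2.910e+01  1.068e+01  1.440e+00  2.000e-02 -3.000e-02 -6.804e+01]
```

>>> move_arm(
  commands=[
    [[29.1,10.7,1.4,0,0,-68],[29.1,10.7,1.4,0,0,-68],[29.1,10.7,1.4,0,0,-68],[29.1,10.7,1.4,0,0,-68],[29.1,10.7,1.4,0,0,-68],[29.1,10.7,1.4,0,0,-68],[29.1,10.7,1.4,0,0,-68],[29.1,10.7,1.4,0,0,-68]],
  ],
)

```text
t: 1.7
tool_pos: [0.472, 0.0882, 0.2]
tcp_rot: [[-0.948, 0.317, -0.001], [0.317, 0.948, 0.002], [0.001, 0.001, -1.0]]
ft_force: [0.3, 0.6, 0.0]
width: 0.998
```

```bash
python3 - <<'E'
from h import *
im,d,K,T=grab("wrist"); P=cloud(d,K,T); Z=P[...,2]; cv2.imwrite("pics/w1.png",im[...,::-1])
s=arm.read_state(); print(s['qpos'],delta([.472,.085,.086],Rtool(-19.1)[0]))
near=np.hypot(P[...,0]-.47,P[...,1]-.085)<.12
for lo,hi in((.108,.125),(.045,.055)):
    m=near&(Z>lo)&(Z<hi); k,L,st,_=cv2.connectedComponentsWithStats(m.astype(np.uint8)); 
    if k>1:
        q=P[L==1+st[1:,4].argmax()]; print(lo,cv2.minAreaRect((q[:,:2]*1000).astype(np.float32)),np.median(q[:,2]),len(q))
E
```

```text
[ 23.40897381   2.78874112 -39.65026733 107.59625814   1.8097613
  70.3048504   55.07690716] [-0.07 -0.15 11.39  0.04 -0.08  1.  ]
0.108 ((479.7289123535156, 84.4642105102539), (15.874168395996094, 92.79800415039062), 70.80565643310547) 0.11459012610505613 2656
0.045 ((446.9014892578125, 62.377586364746094), (29.43614959716797, 142.6028289794922), 75.89765167236328) 0.050799606349500065 1030
```

View pics/w1.png

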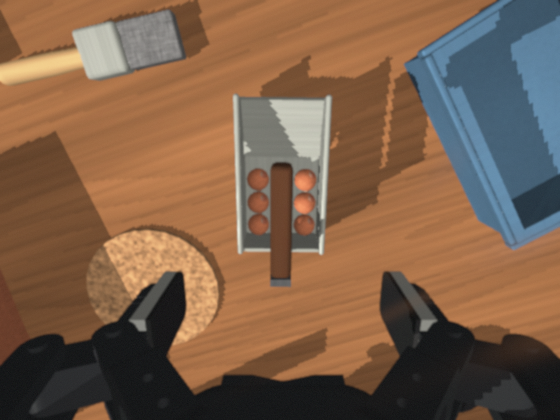

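The wrist view shows the scoop's mouth at the top (about (285,100)), the handle along (281,225) and balls in two rows. That agrees with the fixed cameras to about 2 mm, so I'll descend.

>>> move_arm(
  commands=[
    [[-0.2,-0.2,4,0,0,1],[-0.2,-0.2,7,0,0,1],[-0.2,-0.2,9,0,0,1],[-0.2,-0.2,10.5,0,0,1],[-0.2,-0.2,11.3,0,0,1],[-0.2,-0.2,11.3,0,0,1],[-0.2,-0.2,11.3,0,0,1]],
  ],
)

```text
t: 2.45
tool_pos: [0.4734, 0.0841, 0.0875]
tcp_rot: [[-0.945, 0.328, -0.0], [0.328, 0.945, 0.001], [0.001, 0.001, -1.0]]
ft_force: [-0.3, -0.4, 0.9]
width: 0.997
```

```bash
python3 -c "
from h import *
print(arm.read_state()['qpos'],delta([.473,.0855,.086],Rtool(-19.1)[0]))"
```

```text
[ 21.37804179  10.5931443  -39.42932047 114.86267201   7.90430568
  57.16938105  48.95966821] [ 0.09  0.12  0.15  0.05 -0.04 -0.07]
```

>>> move_arm(
  commands=[
    [[0,0.1,0.1,0,0,0],[0,0.1,0.1,0,0,0],[0,0.1,0.1,0,0,0],[0,0.1,0.1,0,0,0],[0,0.1,0.1,0,0,0],[0,0.1,0.1,0,0,0],[0,0.1,0.1,0,0,0],[0,0.1,0.1,0,0,0]],
  ],
  gripper=-1,
  grip_force=90,
)

```text
t: 3.25
tool_pos: [0.4739, 0.0853, 0.0867]
tcp_rot: [[-0.945, 0.328, 0.0], [0.328, 0.945, 0.001], [0.0, 0.001, -1.0]]
ft_force: [0.7, 0.6, 2.0]
width: 0.167
```

>>> move_arm(
  commands=[
    [[0,0,-0.3,0,0,0],[0,0,-0.9,0,0,0],[0,0,-1.9,0,0,0],[0,0,-3.2,0,0,0],[0,0,-4.6,0,0,0],[0,0,-6,0,0,0],[0,0,-7.2,0,0,0],[0,0,-8,0,0,0]],
  ],
)

```text
t: 4.05
tool_pos: [0.4744, 0.0852, 0.1683]
tcp_rot: [[-0.945, 0.328, 0.002], [0.328, 0.945, 0.001], [-0.001, 0.002, -1.0]]
ft_force: [-0.3, -0.8, -4.0]
width: 0.171
```

```bash
python3 - <<'E'
from h import *
im,d,K,T=grab("wrist"); s=arm.read_state(); print(s['qpos'],s['ft_force'],s['moment'])
im2=grab("side")[0]
cv2.imwrite("pics/w2.png",np.hstack([im[20:380,60:460],im2[130:330,160:360].repeat(2,0).repeat(2,1)[20:380]])[...,::-1])
R,S=Rtool(14); c=BLUE
# upright pose above pot: lip at pot centre +30mm along scoop x, foot z .12
lip=np.r_[c+S[:2,0]*.03,0]
g=S@np.array([.087,0,.055]) # TCP minus lip in scoop frame
print(delta(np.r_[(lip+g)[:2],.215],R))
E
```

```text
[ 23.14402133   4.73317777 -39.86097265 109.72609784   3.26996969
  66.50900176  52.916493  ] [ 0.3707817  -0.22263054 -2.20160449] [ 0.09039798 -0.01524174  0.02376985]
[ -1.45  28.25  -4.64   0.08   0.12 -33.17]
```

View pics/w2.png

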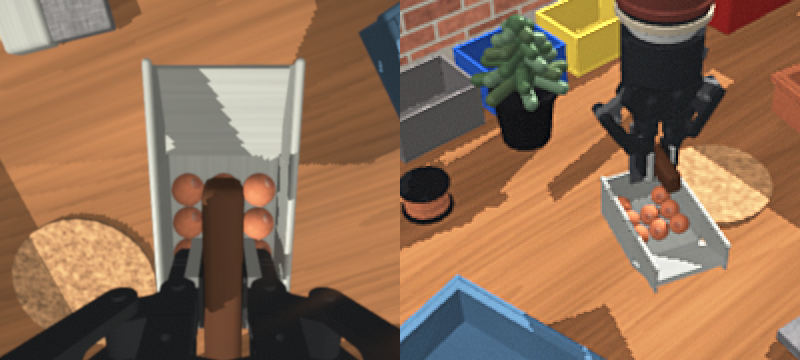

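The scoop is lifted level and all the balls are inside (left panel around (225,200), right panel around (660,215)). Now I'll carry it gently to the pot.

>>> move_arm(
  commands=[
    [[0,0.2,-0.1,0,0,-0.3],[-0.1,1.3,-0.7,0,0,-1.6],[-0.2,3.3,-1.7,0,0,-4],[-0.3,5.7,-2.9,0,0,-7],[-0.4,7.7,-3.9,0,0,-9.4],[-0.5,8.8,-4.5,0,0,-10.7],[-0.5,9,-4.6,0,0,-11],[-0.5,9,-4.6,0,0,-11]],
  ],
)

```text
t: 4.95
tool_pos: [0.5086, 0.1684, 0.2137]
tcp_rot: [[-0.99, 0.142, 0.001], [0.142, 0.99, 0.001], [-0.001, 0.001, -1.0]]
ft_force: [0.2, -0.2, -3.7]
width: 0.173
```

```bash
python3 - <<'E'
from h import *
s=arm.read_state(); print(s['qpos'])
R,S=Rtool(14); c=BLUE
lip=np.r_[c+S[:2,0]*.03,0]
g=S@np.array([.087,0,.055])
print(delta(np.r_[(lip+g)[:2],.215],R))
E
```

```text
[ 16.48536115  10.42050802 -43.82249196  99.52853      7.49566029
  72.96793741  52.77570983]
[ -4.63  18.74  -0.1    0.06   0.06 -22.17]
```

>>> move_arm(
  commands=[
    [[0,0.2,0,0,0,-0.3],[-0.3,1.3,0,0,0,-1.6],[-0.8,3.4,0,0,0,-4],[-1.4,5.9,0,0,0,-7],[-2,8.1,0,0,0,-9.4],[-2.3,9.2,0,0,0,-10.7],[-2.3,9.4,0,0,0,-11],[-2.3,9.4,0,0,0,-11]],
  ],
)

```text
t: 5.75
tool_pos: [0.5445, 0.2579, 0.2135]
tcp_rot: [[-0.999, -0.049, 0.0], [-0.049, 0.999, 0.001], [-0.0, 0.001, -1.0]]
ft_force: [0.6, -0.9, -2.9]
width: 0.171
```

```bash
python3 - <<'E'
from h import *
s=arm.read_state(); print(s['qpos'])
R,S=Rtool(14); c=BLUE
lip=np.r_[c+S[:2,0]*.03,0]
g=S@np.array([.087,0,.055])
print(delta(np.r_[(lip+g)[:2],.215],R))
E
```

```text
[  7.30652248  20.02995672 -46.0778578   90.41509268  14.71620578
  75.81650545  52.16118943]
[ -4.09   8.75  -0.15   0.04   0.02 -11.18]
```

>>> move_arm(
  commands=[
    [[-0.1,0.2,0,0,0,-0.3],[-0.6,1.3,0,0,0,-1.6],[-1.5,3.2,0,0,0,-4],[-2.6,5.5,-0.1,0,0,-7],[-3.5,7.5,-0.1,0,0,-9.5],[-4,8.5,-0.1,0,0,-10.9],[-4.1,8.7,-0.1,0,0,-11.2],[-4.1,8.7,-0.1,0,0,-11.2]],
  ],
)

```text
t: 6.55
tool_pos: [0.5811, 0.3466, 0.2143]
tcp_rot: [[-0.97, -0.242, -0.0], [-0.242, 0.97, 0.0], [0.0, 0.0, -1.0]]
ft_force: [-1.4, 0.1, -4.4]
width: 0.171
```

```bash
cat >> h.py <<'E'
def pour(tilt,lipz,off=.03,az=14):
    R,S=Rtool(az,tilt); S0=Rtool(az)[1]
    return np.r_[BLUE+S0[:2,0]*off,lipz]+S@np.array([.087,0,.055]),R
E
python3 - <<'E'
from h import *
s=arm.read_state(); print(s['qpos'])
im=grab("side")[0]; cv2.imwrite("pics/s3.png",im[...,::-1])
for i in range(9):
    t=i*22/8; print(t,delta(*pour(t,.155-i*.05/8)))
E
```

```text
[ -2.43095533  29.68464455 -46.60102116  79.09655415  21.39983228
  80.21466677  55.1872491 ]
0.0 [-0.01  0.13  0.44 -0.    0.01 -0.04]
2.75 [ 0.26  0.13  0.66 -0.01 -2.74 -0.04]
5.5 [ 0.56  0.13  0.89 -0.01 -5.49 -0.04]
8.25 [ 0.87  0.13  1.13 -0.01 -8.24 -0.04]
11.0 [ 1.200e+00  1.300e-01  1.380e+00 -1.000e-02 -1.099e+01 -4.000e-02]
13.75 [ 1.540e+00  1.300e-01  1.660e+00 -1.000e-02 -1.374e+01 -4.000e-02]
16.5 [ 1.910e+00  1.300e-01  1.950e+00 -1.000e-02 -1.649e+01 -4.000e-02]
19.25 [ 2.290e+00  1.300e-01  2.260e+00 -1.000e-02 -1.924e+01 -4.000e-02]
22.0 [ 2.680e+00  1.300e-01  2.580e+00 -1.000e-02 -2.199e+01 -4.000e-02]
```

View pics/s3.png

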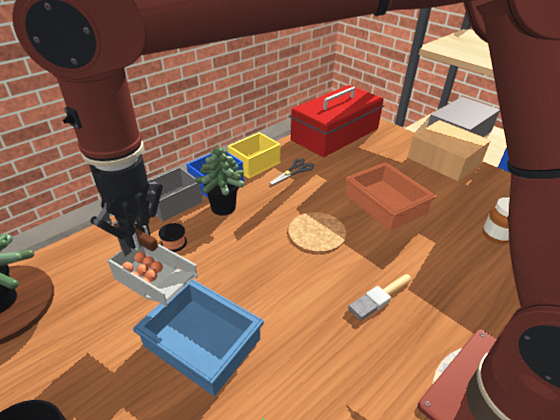

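The side view shows the scoop's lip over the blue pot at about (190,285) and all the balls inside. Tilting to 22° while lowering.

>>> move_arm(
  commands=[
    [[0.3,0.1,0.7,0,-2.7,0],[0.6,0.1,0.9,0,-5.5,0],[0.9,0.1,1.1,0,-8.2,0],[1.2,0.1,1.4,0,-11,0],[1.5,0.1,1.7,0,-13.7,0],[1.9,0.1,2,0,-16.5,0],[2.3,0.1,2.3,0,-19.2,0],[2.7,0.1,2.6,0,-22,0]],
  ],
)

```text
t: 7.4
tool_pos: [0.5547, 0.3387, 0.1885]
tcp_rot: [[-0.899, -0.239, 0.366], [-0.222, 0.971, 0.089], [-0.377, -0.001, -0.926]]
ft_force: [0.4, 0.5, -3.9]
width: 0.167
```

```bash
python3 - <<'E'
from h import *
s=arm.read_state(); print(s['qpos'],s['moment'])
for t,z in ((22,.095),(25,.090),(28,.088),(31,.087),(34,.086),(37,.085),(40,.085),(43,.085),(46,.085),(50,.085)): print(t,delta(*pour(t,z)))
E
```

```text
[  2.82442803  12.21121866 -48.44410586 104.93312792  26.33429841
  50.00573526  46.29116975] [-0.19976529  0.74947076  0.01442246]
22 [ 0.31  0.2   0.95 -0.13  0.12 -0.14]
25 [ 0.8   0.19  0.96 -0.13 -2.88 -0.14]
28 [ 1.19  0.19  0.72 -0.14 -5.88 -0.14]
31 [ 1.57  0.19  0.39 -0.14 -8.88 -0.13]
34 [  1.98   0.19   0.09  -0.14 -11.88  -0.13]
37 [  2.4    0.19  -0.19  -0.15 -14.88  -0.13]
40 [  2.8    0.19  -0.55  -0.15 -17.88  -0.12]
43 [  3.23   0.18  -0.88  -0.15 -20.88  -0.12]
46 [  3.67   0.18  -1.2   -0.16 -23.88  -0.12]
50 [  4.28   0.18  -1.57  -0.16 -27.88  -0.11]
```

>>> move_arm(
  commands=[
    [[0.5,0.2,0.9,0,-1.4,0],[0.8,0.2,0.9,0,-2.9,0],[1,0.2,0.8,0,-4.4,0],[1.2,0.2,0.7,0,-5.9,0],[1.4,0.2,0.5,0,-7.4,0],[1.6,0.2,0.4,0,-8.9,0],[1.8,0.2,0.2,0,-10.4,0],[2,0.2,0.1,0,-11.9,0]],
  ],
)

```text
t: 8.2
tool_pos: [0.5365, 0.3354, 0.1805]
tcp_rot: [[-0.804, -0.237, 0.545], [-0.197, 0.971, 0.132], [-0.561, -0.002, -0.828]]
ft_force: [-0.3, 0.2, -3.2]
width: 0.166
```

```bash
python3 - <<'E'
from h import *
s=arm.read_state(); print(s['qpos'],s['moment'])
im=grab("side")[0]; w=grab("wrist")[0]
cv2.imwrite("pics/s4.png",np.hstack([im[200:400,80:280].repeat(2,0).repeat(2,1),w[10:410,80:480]])[...,::-1])
for t in range(34,52,2): print(t,delta(*pour(t,.084)))
E
```

```text
[  0.78954182   3.84837522 -47.47556694 117.37777296  36.51399535
  35.60307527  32.33131485] [-0.25947873  0.98703274 -0.02402351]
34 [ 0.    0.06  0.21 -0.24  0.07 -0.09]
36 [ 0.2   0.06 -0.09 -0.24 -1.93 -0.08]
38 [ 0.41  0.06 -0.39 -0.24 -3.93 -0.08]
40 [ 0.62  0.06 -0.67 -0.24 -5.93 -0.07]
42 [ 0.85  0.06 -0.95 -0.24 -7.93 -0.07]
44 [ 1.09  0.05 -1.22 -0.25 -9.93 -0.07]
46 [  1.33   0.05  -1.48  -0.25 -11.93  -0.06]
48 [  1.59   0.05  -1.74  -0.25 -13.93  -0.06]
50 [  1.85   0.05  -1.98  -0.25 -15.93  -0.05]
```

View pics/s4.png

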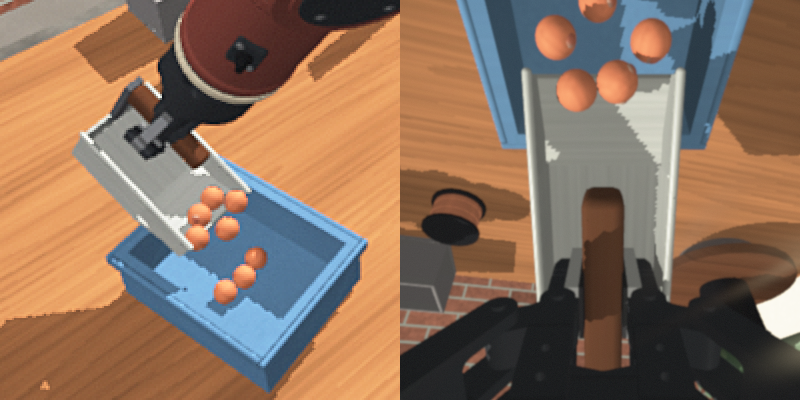

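The balls are leaving over the lip into the pot (left panel around (215,215) to (245,275)). I'll continue the tilt to 48°.

>>> move_arm(
  commands=[
    [[0.1,0.1,0.1,0,-0.9,0],[0.2,0.1,-0.1,0,-1.9,0],[0.4,0.1,-0.4,0,-3.9,0],[0.6,0.1,-0.7,0,-5.9,0],[0.8,0.1,-0.9,0,-7.9,0],[1.1,0.1,-1.2,0,-9.9,0],[1.3,0.1,-1.5,0,-11.9,0],[1.6,0.1,-1.7,0,-13.9,0]],
  ],
)

```text
t: 9.1
tool_pos: [0.5134, 0.331, 0.1857]
tcp_rot: [[-0.648, -0.238, 0.723], [-0.161, 0.971, 0.176], [-0.744, -0.002, -0.668]]
ft_force: [-0.4, 0.5, -2.5]
width: 0.169
```

>>> move_arm(
  commands=[
    [[0,0,0,0,0,0],[0,0,0,0,0,0],[0,0,0,0,0,0],[0,0,0,0,0,0],[0,0,0,0,0,0],[0,0,0,0,0,0]],
  ],
)

```text
t: 9.7
tool_pos: [0.5135, 0.331, 0.1858]
tcp_rot: [[-0.648, -0.238, 0.723], [-0.16, 0.971, 0.176], [-0.744, -0.002, -0.668]]
ft_force: [0.7, -0.1, -2.3]
width: 0.173
```

```bash
python3 - <<'E'
from h import *
s=arm.read_state(); print(s['qpos'],s['moment'])
im=grab("side")[0]; w=grab("wrist")[0]
cv2.imwrite("pics/s5.png",np.hstack([im[200:400,80:280].repeat(2,0).repeat(2,1),w[10:410,80:480]])[...,::-1])
for t,z in((44,.088),(38,.094),(32,.10),(26,.108),(20,.115),(14,.13),(7,.14),(0,.15)): print(t,delta(*pour(t,z)))
E
```

```text
[ -1.84015271  -3.0707138  -49.53713159 129.52178556  66.55908105
  27.73808602  -2.73138919] [-0.29922499  1.31747442  0.02832468]
44 [-0.63 -0.05  0.36 -0.23  4.09 -0.06]
38 [-1.54 -0.05  0.93 -0.23 10.09 -0.08]
32 [-2.34 -0.04  1.55 -0.23 16.09 -0.09]
26 [-3.18 -0.04  2.07 -0.22 22.09 -0.1 ]
20 [-3.84 -0.04  2.67 -0.22 28.09 -0.11]
14 [-4.97 -0.04  2.74 -0.21 34.09 -0.12]
7 [-5.600e+00 -3.000e-02  3.320e+00 -2.100e-01  4.109e+01 -1.400e-01]
0 [-6.080e+00 -3.000e-02  3.880e+00 -2.000e-01  4.809e+01 -1.500e-01]
```

View pics/s5.png

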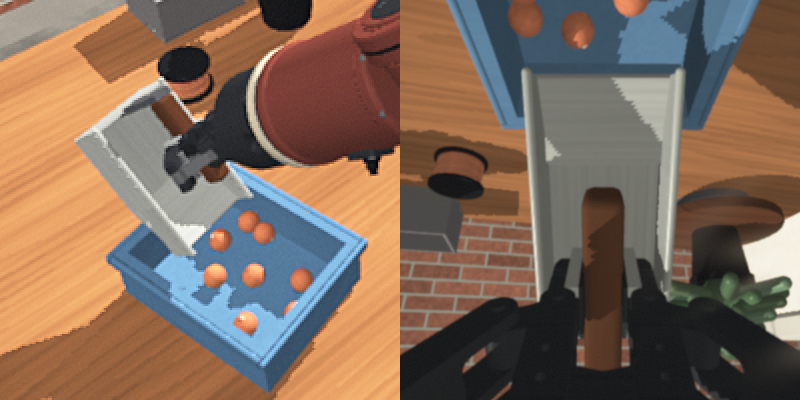

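All eight balls are in the pot: (220,240), (248,222), (263,233), (215,275), (254,275), (302,280), (291,310) and (246,322) in the left panel. The scoop looks empty, so I'll level it while rising.

>>> move_arm(
  commands=[
    [[-0.6,0,0.3,0,4,0],[-1.5,0,0.9,0,10,0],[-2.3,0,1.5,0,16,0],[-3.2,0,2.1,0,22,0],[-3.8,0,2.7,0,28,0],[-5,0,2.7,0,34,0],[-5.6,0,3.3,-0.2,41,0],[-6.1,0,3.9,-0.2,48.1,0]],
  ],
)

```text
t: 10.6
tool_pos: [0.5824, 0.3472, 0.2061]
tcp_rot: [[-0.971, -0.239, -0.004], [-0.239, 0.971, 0.001], [0.003, 0.001, -1.0]]
ft_force: [0.4, 0.9, -2.1]
width: 0.174
```

```bash
python3 - <<'E'
from h import *
s=arm.read_state(); print(s['qpos'])
R,S=Rtool(-20); M=np.array([.5405,-.0925]); p=M+S[:2,0]*-.010
print(p,delta(np.r_[p,.22],R))
E
```

```text
[ -4.60974592  29.22153357 -43.01798262  79.44859632  19.65059603
  79.10124251  56.15482899]
[ 0.53110307 -0.0890798 ] [ 1.541e+01 -4.114e+01 -1.400e+00  2.000e-02 -2.200e-01  3.383e+01]
```

```bash
python3 - <<'E'
import numpy as np
for n,b in(("scene",(300,365,250,320)),("side",(195,250,145,215))):
    P=np.load(f"pics/{n}0.npz")["P"][b[2]:b[3],b[0]:b[1]].reshape(-1,3); q=P[(P[:,2]>.09)&(P[:,2]<.25)]
    print(n,np.percentile(q,[1,50,99],axis=0).round(3))
E
```

```text
scene [[ 0.739 -0.029  0.095]
 [ 0.803  0.017  0.129]
 [ 0.848  0.077  0.189]]
side [[ 0.722 -0.027  0.093]
 [ 0.766  0.041  0.126]
 [ 0.819  0.088  0.188]]
```

>>> move_arm(
  commands=[
    [[0.3,-1,-0.3,0,0,0.7],[1.2,-3,-0.9,0,0,2.5],[2.4,-6,-1.4,0,0,5],[3.7,-10,-1.4,0,0,8.2],[5.2,-14,-1.4,0,0,11.5],[6.7,-18,-1.4,0,0,14.8],[8.2,-22,-1.4,0,0,18],[9.5,-25,-1.4,0,0,20.5]],
  ],
)

```text
t: 11.4
tool_pos: [0.5494, 0.0782, 0.2203]
tcp_rot: [[-0.993, 0.121, -0.002], [0.121, 0.993, -0.001], [0.002, -0.001, -1.0]]
ft_force: [0.8, 0.1, -2.5]
width: 0.173
```

```bash
python3 - <<'E'
from h import *
R,S=Rtool(-20); M=np.array([.5405,-.0925]); p=M+S[:2,0]*-.010
print(delta(np.r_[p,.20],R),arm.read_state()['qpos'])
E
```

```text
[ -0.21 -16.82   2.05  -0.1   -0.09  13.05] [ 20.62788232  11.9177415  -37.91797363  96.55206126   7.61729771
  74.25362552  64.27103237]
```

>>> move_arm(
  commands=[
    [[0,-2.5,0.2,0,0,2],[0,-5.5,0.5,0,0,4],[0,-8.5,1,0,0,6.5],[-0.1,-11.5,1.4,0,0,9],[-0.2,-14,1.7,0,0,11],[-0.2,-15.8,1.9,0,0,12.4],[-0.2,-16.8,2,0,0,13],[-0.2,-16.8,2,0,0,13]],
  ],
)

```text
t: 12.2
tool_pos: [0.5309, -0.0899, 0.2004]
tcp_rot: [[-0.939, 0.343, -0.002], [0.343, 0.939, -0.002], [0.001, -0.002, -1.0]]
ft_force: [-0.1, -0.0, -3.4]
width: 0.172
```

```bash
python3 - <<'E'
from h import *
R,S=Rtool(-20); M=np.array([.5405,-.0925]); p=M+S[:2,0]*-.010
print(delta(np.r_[p,.092],R),arm.read_state()['qpos'])
im,d,K,T=grab("wrist"); P=cloud(d,K,T)
near=np.hypot(P[...,0]-.53,P[...,1]+.09)<.16; m=near&(P[...,2]>.105+.108)&(P[...,2]<.25)
for n in("side","scene"):
    im,d,K,T=grab(n); P=cloud(d,K,T); np.savez(f"pics/{n}6.npz",im=im,P=P)
    hsv=cv2.cvtColor(im,cv2.COLOR_RGB2HSV); Z=P[...,2]
    near=np.hypot(P[...,0]-.54,P[...,1]+.09)<.12
    m=near&(Z<.18)&(Z>.10)&(hsv[...,1]<60)
    q=P[m]; print(n,len(q),cv2.minAreaRect((q[:,:2]*1000).astype(np.float32)),np.percentile(q[:,2],[1,99]))
    if n=="side": cv2.imwrite("pics/s6.png",im[130:330,210:410].repeat(2,0).repeat(2,1)[...,::-1])
E
```

```text
[-0.    0.11 10.84 -0.12 -0.07 -0.04] [ 32.211936     9.58458945 -30.25551667 100.56174598   5.17706745
  71.31872258  70.59758732]
side 1968 ((510.85546875, -82.16213989257812), (83.26810455322266, 143.06117248535156), 70.32975006103516) [0.11762617 0.17131397]
scene 1738 ((514.731689453125, -82.95527648925781), (81.69869232177734, 144.029052734375), 70.40787506103516) [0.11387091 0.17476586]
```

View pics/s6.png

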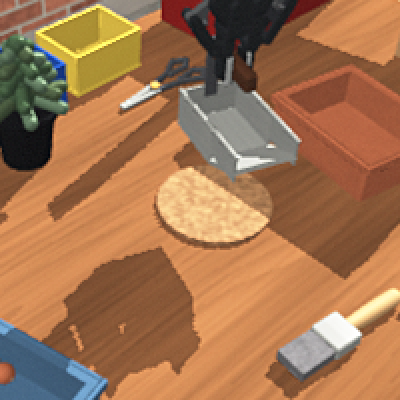

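The empty scoop is level above the mat and within 2 mm of centre. Lowering it now.

>>> move_arm(
  commands=[
    [[-0.1,0.1,1,0,0,0],[-0.2,0.1,3,0,0,0],[-0.2,0.1,5,0,0,0],[-0.2,0.1,7,0,0,0],[-0.2,0.1,8.6,0,0,0],[-0.2,0.1,9.6,0,0,0],[-0.2,0.1,10.2,0,0,0],[-0.2,0.1,10.2,0,0,0]],
  ],
)

```text
t: 13.15
tool_pos: [0.5333, -0.0865, 0.0981]
tcp_rot: [[-0.941, 0.338, -0.002], [0.338, 0.941, -0.0], [0.002, -0.001, -1.0]]
ft_force: [0.0, 0.0, -2.6]
width: 0.172
```

>>> move_arm(
  commands=[
    [[0,0,0.1,0,0,0],[0,0,0.2,0,0,0],[0,0,0.3,0,0,0],[0,0,0.4,0,0,0],[0,0,0.4,0,0,0],[0,0,0.4,0,0,0]],
  ],
)

```text
t: 13.75
tool_pos: [0.5333, -0.0865, 0.0942]
tcp_rot: [[-0.941, 0.338, -0.002], [0.338, 0.941, -0.0], [0.002, -0.001, -1.0]]
ft_force: [-0.5, 0.3, -2.7]
width: 0.169
```

>>> move_arm(
  commands=[
    [[-0.1,-0.2,0,0,0,0],[-0.1,-0.3,0,0,0,0],[-0.1,-0.3,0,0,0,0],[-0.1,-0.3,0.1,0,0,0],[-0.1,-0.3,0.2,0,0,0],[-0.1,-0.3,0.2,0,0,0]],
  ],
)

```text
t: 14.35
tool_pos: [0.5334, -0.0895, 0.0926]
tcp_rot: [[-0.941, 0.338, -0.002], [0.338, 0.941, -0.0], [0.002, -0.001, -1.0]]
ft_force: [-2.4, 1.9, 3.5]
width: 0.171
```

>>> move_arm(
  commands=[
    [[0,0,0.05,0,0,0],[0,0,0.1,0,0,0],[0,0,0.1,0,0,0],[0,0,0.1,0,0,0]],
  ],
)

```text
t: 14.75
tool_pos: [0.5334, -0.0894, 0.0926]
tcp_rot: [[-0.941, 0.338, -0.002], [0.338, 0.941, -0.001], [0.001, -0.001, -1.0]]
ft_force: [-6.2, 1.5, 10.4]
width: 0.173
```

The scoop is on the mat: vertical force is up and z has stopped changing. Releasing.

>>> move_arm(
  commands=[
    [[0,0,0,0,0,0],[0,0,0,0,0,0],[0,0,0,0,0,0],[0,0,0,0,0,0],[0,0,0,0,0,0],[0,0,0,0,0,0]],
  ],
  gripper=0.7,
)

```text
t: 15.35
tool_pos: [0.5334, -0.0894, 0.0925]
tcp_rot: [[-0.941, 0.338, -0.002], [0.338, 0.941, -0.001], [0.001, -0.001, -1.0]]
ft_force: [-0.5, 0.1, -1.0]
width: 0.85
```

>>> move_arm(
  commands=[
    [[0,0,-0.5,0,0,0],[0,0,-2,0,0,0],[0,0,-4.5,0,0,0],[0,0,-8,0,0,0],[0,0,-12,0,0,0],[0,0,-15,0,0,0],[0,0,-16,0,0,0],[0,0,-16,0,0,0]],
  ],
)

```text
t: 16.15
tool_pos: [0.5346, -0.0893, 0.2549]
tcp_rot: [[-0.941, 0.338, 0.002], [0.338, 0.941, -0.002], [-0.002, -0.001, -1.0]]
ft_force: [-0.1, -0.1, -0.6]
width: 0.853
```

```bash
python3 - <<'E'
from h import *
out=[]
for n in("side","scene","wrist"):
    im,d,K,T=grab(n); P=cloud(d,K,T); Z=P[...,2]; hsv=cv2.cvtColor(im,cv2.COLOR_RGB2HSV)
    near=np.hypot(P[...,0]-.53,P[...,1]+.09)<.13
    m=near&(Z<.06)&(Z>.018)&(hsv[...,1]<60); m=cv2.morphologyEx(m.astype(np.uint8),cv2.MORPH_OPEN,np.ones((3,3)))>0; q=P[m]
    if len(q): 
        r=cv2.minAreaRect((q[:,:2]*1000).astype(np.float32)); print(n,len(q),r)
        print(" origin",np.array(r[0])+27*np.array([.941,-.338]))
    h=near&(Z>.115)&(Z<.13); print(" handle top",np.median(Z[h]) if h.any() else None, h.sum())
    if n!="wrist":
        b=(hsv[...,0].astype(int)-105); bm=(abs(b)<15)&(hsv[...,1]>60)&(Z>.06)&(Z<.08)&(np.hypot(P[...,0]-.467,P[...,1]-.319)<.15)
        print(" blue",cv2.minAreaRect((P[bm][:,:2]*1000).astype(np.float32)))
    out.append(im)
cv2.imwrite("pics/f.png",np.hstack([out[0][130:420,100:440],out[1][80:370,90:450]])[...,::-1])
E
```

```text
side 1119 ((513.00732421875, -82.62429809570312), (82.3218765258789, 142.6648406982422), 70.34426879882812)
 origin [538.41432422 -91.7502981 ]
 handle top 0.12150881451712814 199
 blue ((465.1304016113281, 319.3154602050781), (193.38290405273438, 152.2822265625), 13.600831985473633)
scene 970 ((516.5848388671875, -84.48574829101562), (81.62181854248047, 141.62496948242188), 70.4315185546875)
 origin [541.99183887 -93.61174829]
 handle top 0.12071253757272332 236
 blue ((469.2069091796875, 317.1484680175781), (192.56976318359375, 154.53689575195312), 13.504607200622559)
wrist 5299 ((517.0986328125, -82.93736267089844), (82.12565612792969, 142.70799255371094), 70.29302215576172)
 origin [542.50563281 -92.06336267]
 handle top 0.12057118232170683 1949
```

View pics/f.png

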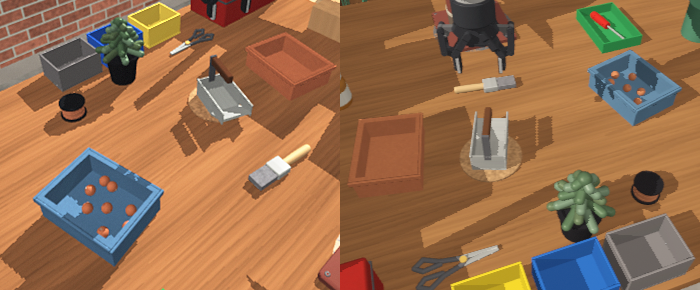

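The scoop stands upright and centred on the mat: handle top at 121 mm against an expected 122, origin within about 2 mm. All eight balls are in the blue pot, nothing else has moved, and the arm is clear.

```bash
python3 -c "
from bench import arm
print(arm.finish_job())"
```

```text
the job is handed in; nothing more can be done
None
```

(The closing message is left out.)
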